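# Take the food holder off the slicer and stand it in the drying rack

### The job

The slicing is done. Slide the food holder along the slicer's runners to their open end, lift it off and set it down flat on the chopping board, grip up; let go of it there, then take it again another way and stand it on edge in the wide bay of the drying rack to drip dry. Do not let it drop, and leave the half onion, the knife and the salt pot where they are.

Things in the scene. Friction and masses are not known exactly. Their poses are not given: they have to be found in the camera images.
- slicer: Kitchen slicer, black plastic with steel deck, fixed flat, 340 long (x) x 104 wide (y). Origin: centre of its underside. Both long sides carry a runner groove: ledge top at z 26, side wall at |y| 44, and over it an aluminium lip (z 33.5 to 38.5, |y| 36 to 52) that holds the holder down. The lips run from x -160 to +50 only. The grooves are closed by stops at x -150 and +150.
- slicer_open (a point): Middle of the slicer's open end (slicer x +100, z 26, axes as the slicer's): from slicer x +50 to +150 there are no lips and the side walls are only 30 high, so the holder lifts straight off when its origin is within 20 of this point along x.
- holder: Slicer's food holder, loose, white plastic, about 160 g: hollow box 120 long (x) x 64 wide (y) x 26 high, bar grip on top (z up), both ends alike. Origin: centre of its underside. At mid-length a tongue (x -28 to +28, 5.5 thick) sticks out 10 from the foot of each flank; in the grooves (2 play, friction 0.2) it can only slide along slicer x, origin 26 up. Flanks are bare for 32 at each end.
- holder_grip (a point): Middle of the holder's bar grip, 41 above its underside: a rounded bar 66 long (holder x) x 30 wide (y) x 20 high, top 51 above the underside, on a narrow neck that leaves 6 between bar and body.
- holder_mid (a point): Middle of the holder's outline, 25 above its underside. On edge the holder is 51 deep, underside to top of grip; stood on end it is 120 tall and this point is 60 above what it stands on.
- rack: Stainless wire drying rack on a grey drip tray, fixed, 215 x 190, x axis across its divider rows. Origin: on the worktop under the middle of its wide front bay. Rows of hairpin dividers, 5 thick and 74 high, at x -33.5 and +33.5 (the wide bay), then every 26.5 to x 139.5 (narrow plate slots). One saucer, 140 across, stands in the last slot, its top 158 high.
- rack_bay (a point): Middle of the floor of the rack's wide front bay (rack axes), on the floor wires, 18 above the worktop. The bay is 62 clear along x and 170 wide along y; the floor wires run along x, 28 apart, the middle one through this point.
- board: Thin blue-green plastic chopping board, fixed, 260 (x) x 180 (y) x 8 thick. Origin: centre of its underside. Its -x half, towards the robot, is bare; the onion lies on the +x half.
- onion: Half onion, loose, flat side down, 78 diameter, 47 high; origin at the centre of its flat face.
- knife: Chef's knife, loose, lying flat on the worktop beyond the board, wooden handle to its -y, dark blade to its +y, about 280 long along y, 34 wide, 22 high; origin where handle and blade meet.
- salt_pot: Open wooden salt pot, loose, 88 diameter, 85 high; origin at the centre of its foot.

How it is judged:
By the outcome, as a careful person would: the job done as asked, in the order asked, and still so for the second after the job is handed in, with the robot touching nothing.
It also fails if it takes over 61 s, if anything falls off the work surface, if the arm or the gripper's body presses on something with over 40 N, if the wrist force passes 120 N, or if a joint passes its speed limit or range.

### The arm

A 6-joint arm with a two-finger parallel gripper is mounted at the origin on the work surface. World frame = base frame: x ahead of the robot, y to its left, z up, the work surface at z = 0. Lengths are in mm, angles in degrees, forces in N, time in s.
With the tool pointing down it reaches from about 350 to 850 mm from the base axis. Payload 8.1 kg.
Tool frame: the origin (TCP) lies midway between the tips of the shut fingers; the grasp point (between the pads) lies 19 mm behind it; z points along the fingers, y is the line along which they close (so a half turn about z gives the same grasp; the last joint's range is limited). The gripper opens to 85 mm and grips with 20 to 120 N. Pads are 22 mm wide; open, the fingers measure 114 mm over their backs; the gripper's body (76 mm by 85 mm) begins 54 mm behind the grasp point. The pads swing forward as they close: fully open they stand 13 mm farther back than shut.
Start: joints at [-71.471, 7.471, 85.268, -0, 87.261, -4.893], TCP at [238.525, -550.555, 231.292] pointing down, gripper open.
Joint ranges: [-169.43, 169.43], [-51.17, 129.36], [1.28, 143.12], [-76.62, 256.62], [0, 156.53], [-152.29, 152.29]. Speed limits (degrees/s): [136.94, 136.94, 159.86, 180, 180, 180].

### API

Orientations are given as [roll, pitch, yaw] about the fixed x, y, z axes, in that order (R = Rz(yaw) Ry(pitch) Rx(roll)).
In Python, from bench import r gives the robot as it stands.
- The arm moves only by the tool steer_hand, called after ">>>" by a JSON object that holds its "method" and its "body", one argument or row to a line. Schema: {"type":"object","properties":{"steps":{"type":"array","items":{"type":"array","items":{"type":"array","items":{"type":"number"},"minItems":7,"maxItems":7},"minItems":1,"maxItems":8},"minItems":1,"maxItems":1},"force":{"type":"number"},"only":{"type":"string"},"quiet":{"type":"boolean"},"lines":{"type":"string"}},"required":["steps"],"additionalProperties":false}. steps is a list that holds a single list of rows (three levels of brackets), with 1 to 8 rows, each of 7 numbers: a rotation vector rx, ry, rz in degrees, then dx, dy, dz in mm, then the finger opening in mm; each row is the pose to reach, as a shift and turn from the pose commanded when the call began, along the tool's axes at that moment; what a row does not reach only later rows make up. A row lasts 1/8 s, in which the tool goes at most 62.5 mm and 10.7 degrees, less where a joint would pass 70% of its speed; a pose out of reach is approached as far as the arm can. The fingers move at their own pace and stop on an object; force is the grip in N (left out, the last holds). Time passes only in rows, so rows that do not move let the fingers close. The tool returns the time, the measured TCP pose, the force, the opening and the grip force at its end. only (a regular expression) keeps the lines of the reply that match it, lines (a string "A,B") keeps lines A to B, and quiet returns only ok. Input that does not fit is refused with a message, and nothing moves.
- r.sense(): the state, without advancing time (a new reading comes with each control period).
- r.snapshot(name): name is "scene" or "top" or "wrist"; returns a dict with "pixels" (420x560x3 uint8, blue, green, red), "fx", "fy", "cx", "cy" (pixels), "pose" (4x4, takes a point from camera to world coordinates). Camera axes: x right, y up, looking along -z (the intrinsics and any distortion apply to the point x, -y, -z); pixel columns grow to the right and rows downward; lengths in mm; the calibration is good to about 2 mm. A picture is of the moment at which its call begins. There is no depth.
- r.hand_in(): hands the job in; it is judged then, once.
The state is a dict: "time": time; "joint_pos": joint angles; "qd": joint speeds; "joint_efforts": joint torques, N m; "tool_pos": TCP position; "tcp_rot": TCP orientation; "ft_force": force on the tool from outside, world axes, zero at the start; "wrist_torque": the same for the moment, N m; "finger_gap": finger opening in mm; "grip_force": force on a finger pad.
Only numpy, scipy, OpenCV 4.12 (cv2) and the standard library are available. Lean on these libraries where they do the work, as an engineer would, in place of code of your own. Each camera call takes 0.05 s, during which the arm holds its last target. There are 200 camera calls.

## Working session

There is one attempt and no reset: what is moved stays moved. The work goes in short steps, Python scripts to look and compute and a tool call to move; the robot and the scene stay as the last step left them, time stands still between calls to the robot, and variables do not carry over. Pictures are saved under pics/ and viewed, at most 10 in all, crops included, and the job is handed in when it is done.

```bash
ls; mkdir -p pics; cat > h.py <<'E'
import numpy as np, cv2
from bench import r
E
python3 - <<'E'
from h import *
a=r.snapshot("scene");b=r.snapshot("top")
for n,s in(("scene",a),("top",b)):
    print(n,{k:v for k,v in s.items() if k!="pixels"}); cv2.imwrite(f"pics/{n}0.png",s["pixels"])
print(r.sense())
E
```

```text
bench.py
pics
scene {'fx': 407.36975857988114, 'fy': 407.36975857988114, 'cx': 275.59572551839494, 'cy': 209.03432826413047, 'pose': array([[-4.40631300e-01, -7.35334038e-01,  5.14905729e-01,
         1.06663050e+03],
       [ 8.97591088e-01, -3.69336218e-01,  2.40667814e-01,
         2.18824984e+02],
       [ 1.32020993e-02,  5.68220566e-01,  8.22770377e-01,
         8.43080885e+02],
       [ 0.00000000e+00,  0.00000000e+00,  0.00000000e+00,
         1.00000000e+00]])}
top {'fx': 493.8666349678367, 'fy': 493.8666349678367, 'cx': 275.3512040170672, 'cy': 212.00466316557055, 'pose': array([[ 1.93024455e-02,  9.78456640e-01, -2.05548093e-01,
         3.75626462e+02],
       [-9.99813196e-01,  1.86856224e-02, -4.94175543e-03,
        -3.01398076e+01],
       [-9.94499355e-04,  2.05605084e-01,  9.78634539e-01,
         1.11331743e+03],
       [ 0.00000000e+00,  0.00000000e+00,  0.00000000e+00,
         1.00000000e+00]])}
{'time': 0.1, 'joint_pos': array([-7.14701629e+01,  7.51151543e+00,  8.53223746e+01,  4.51924699e-04,
        8.72619867e+01, -4.89319411e+00]), 'qd': array([ 0.06229383, -0.06091152, -0.05312162, -0.10834348, -0.03313182,
       -0.03674693]), 'joint_efforts': array([ 1.55126403e-03, -5.70954788e+01, -5.01940763e+01,  3.34246874e-05,
        8.15014530e-03, -5.71671990e-05]), 'tool_pos': array([ 238.37517266, -550.07983073,  230.3480525 ]), 'tcp_rot': array([-1.79904511e+02, -8.62787237e-03,  2.34230020e+01]), 'ft_force': array([-0.02912881, -0.01129586, -0.01993116]), 'wrist_torque': array([-0.00315582, -0.0015296 , -0.03405382]), 'grip_force': 0.0, 'finger_gap': 85.13063201799818}
```
View pics/scene0.png

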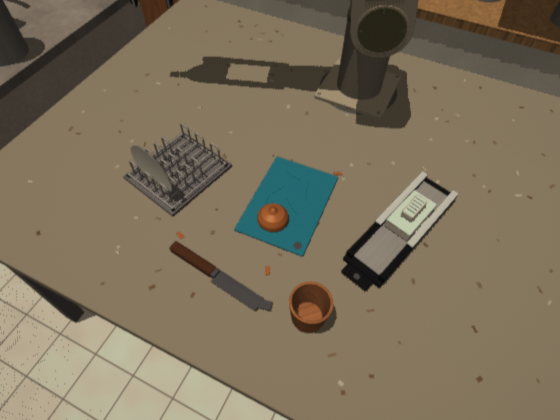

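View pics/top0.png

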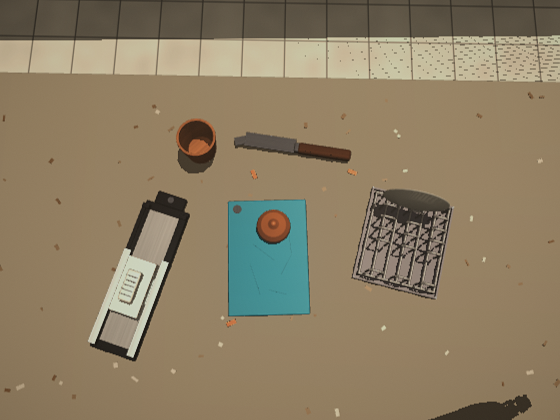

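The scene view shows the slicer with the holder around (410,212), board at (288,205), and rack at (178,172). In the top view the slicer axis runs from (112,350) to (172,200), tab at the +x end; the holder is at about (128,287), the board spans (228..310, 200..316), the rack (353..452, 188..298) with the saucer at its far side.

```bash
cat >> h.py <<'E'
def ray(s,u,v):
    P=s["pose"]; d=np.array([(u-s["cx"])/s["fx"],-(v-s["cy"])/s["fy"],-1.0])
    return P[:3,3],P[:3,:3]@d
def onz(s,u,v,z):
    o,d=ray(s,u,v); return o+d*(z-o[2])/d[2]
def proj(s,p):
    P=s["pose"]; q=P[:3,:3].T@(np.asarray(p,float)-P[:3,3])
    return np.array([s["cx"]-s["fx"]*q[0]/q[2], s["cy"]+s["fy"]*q[1]/q[2]])
def tri(a,ua,b,ub):
    o1,d1=ray(a,*ua);o2,d2=ray(b,*ub);d1/=np.linalg.norm(d1);d2/=np.linalg.norm(d2)
    A=np.stack([d1,-d2],1);t=np.linalg.lstsq(A,o2-o1,rcond=None)[0]
    p,q=o1+d1*t[0],o2+d2*t[1]; return (p+q)/2,np.linalg.norm(p-q)
E
python3 - <<'E'
from h import *
b=r.snapshot("top");a=r.snapshot("scene")
c=lambda s,x,y,w,h:cv2.resize(s["pixels"][y:y+h,x:x+w],(400,300) if 0 else None,fx=3,fy=3,interpolation=cv2.INTER_CUBIC)
x=cv2.resize(b["pixels"][185:365,80:200],None,fx=3.3,fy=3.3,interpolation=cv2.INTER_CUBIC)
y=cv2.resize(b["pixels"][180:305,345:460],None,fx=3.4,fy=3.4,interpolation=cv2.INTER_CUBIC)
im=np.zeros((600,800,3),np.uint8);im[:x.shape[0],:x.shape[1]]=x;im[:y.shape[0],405:405+y.shape[1]]=y[:, :395]
cv2.imwrite("pics/c1.png",im)
x=cv2.resize(a["pixels"][165:295,335:465],None,fx=3,fy=3,interpolation=cv2.INTER_CUBIC)
y=cv2.resize(a["pixels"][115:215,118:238],None,fx=3.3,fy=3.3,interpolation=cv2.INTER_CUBIC)
im=np.zeros((600,800,3),np.uint8);im[:x.shape[0],:x.shape[1]]=x;im[:y.shape[0],400:400+y.shape[1]]=y
cv2.imwrite("pics/c2.png",im)
E
```

View pics/c1.png

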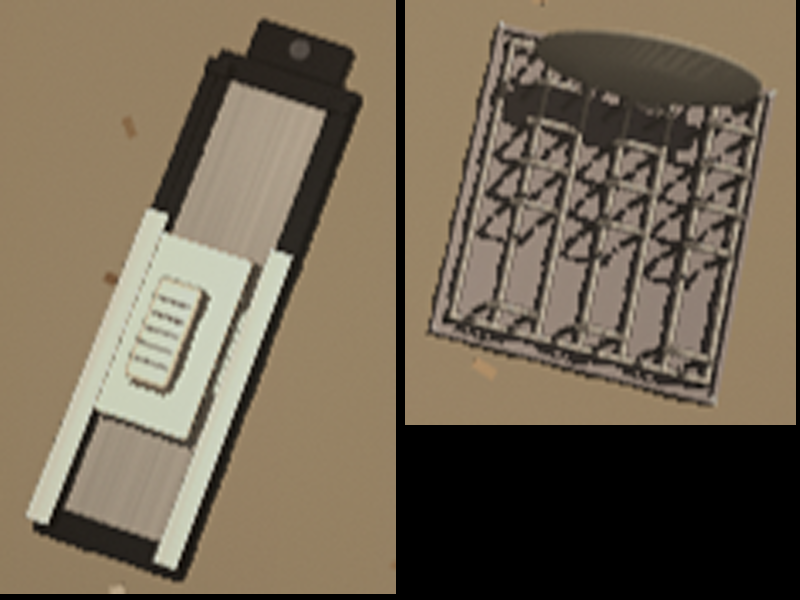

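View pics/c2.png

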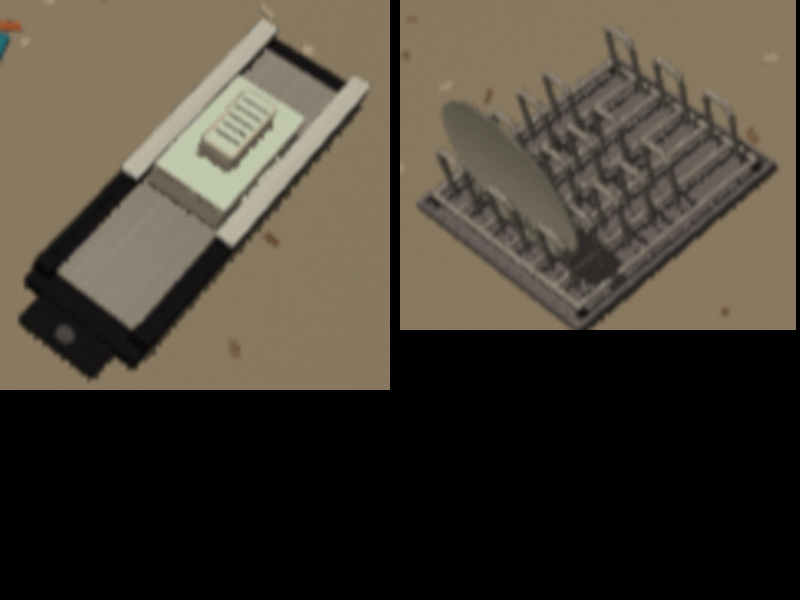

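Crop 1 (top ×3.3): holder body-top corners at (167,233),(250,262),(187,440),(95,410), grip top (160,277)-(195,288)-(165,388)-(127,375); rack tray corners (500,25),(772,92),(715,402),(430,333), saucer on the far side. Crop 2 (scene ×3/×3.3): same body corners (220,205),(160,165),(243,75),(302,118); tray corners (580,328),(418,205),(615,62),(775,165); front hairpin tops on the robot side at (620,37),(672,68),(720,102).

```bash
python3 - <<'E'
from h import *
np.set_printoptions(suppress=True,precision=1)
t=r.snapshot("top");s=r.snapshot("scene")
A=lambda u,v:((u+.5)/3.3-.5+80,(v+.5)/3.3-.5+185)
B=lambda u,v:((u-405+.5)/3.4-.5+345,(v+.5)/3.4-.5+180)
C=lambda u,v:((u+.5)/3-.5+335,(v+.5)/3-.5+165)
D=lambda u,v:((u-400+.5)/3.3-.5+118,(v+.5)/3.3-.5+115)
def go(n,f,P,g,Q):
    print(n); out=[]
    for p,q in zip(P,Q):
        x,e=tri(t,f(*p),s,g(*q)); out.append(x); print(x,e)
    return np.array(out)
b=go("body top",A,[(167,233),(250,262),(187,440),(95,410)],C,[(220,205),(160,165),(243,75),(302,118)])
g=go("grip",A,[(160,277),(195,288),(165,388),(127,375)],C,[(235,157),(203,137),(243,87),(275,102)])
l=go("lips: L far out, L near out, R far out,R near out",A,[(147,210),(27,518),(293,253),(180,570)],C,[(220,240),(358,77),(125,172),(262,22)])
k=go("tray",B,[(500,25),(772,92),(715,402),(430,333)],D,[(580,328),(418,205),(615,62),(775,165)])
p=[onz(t,*A(*q),52) for q in [(167,233),(250,262),(187,440),(95,410)]]
q=[onz(t,*A(*q),77) for q in [(160,277),(195,288),(165,388),(127,375)]]
li=[onz(t,*A(*q),38.5) for q in [(147,210),(27,518),(293,253),(180,570)]]
for n,x in(("body z52",p),("grip z77",q),("lip z38.5",li)): print(n,np.array(x),np.mean(x,0))
yaw=lambda a,b:np.degrees(np.arctan2(a[1]-b[1],a[0]-b[0]))
print("yaw body",yaw(p[0],p[3]),yaw(p[1],p[2]),"lips",yaw(li[0],li[1]),yaw(li[2],li[3]))
for P in [[onz(t,*B(*q),z) for q in [(500,25),(772,92),(715,402),(430,333)]] for z in (6,)]:
    P=np.array(P);print("tray",P,P.mean(0),yaw(P[0],P[3]),yaw(P[1],P[2]),np.linalg.norm(P[0]-P[3]),np.linalg.norm(P[1]-P[0]))
h=cv2.cvtColor(t["pixels"],cv2.COLOR_BGR2HSV);m=cv2.inRange(h,(85,120,60),(105,255,255))
c=max(cv2.findContours(m,0,2)[0],key=cv2.contourArea);bb=cv2.boxPoints(cv2.minAreaRect(c))
bb=np.array([onz(t,*x,8) for x in bb]);print("board",bb,bb.mean(0))
E
```

```text
body top
[497.  286.   53.7] 0.5223114529699988
[479.3 233.1  48.7] 3.2542172984685958
[364.7 266.6  49.7] 5.851057412282191
[383.1 324.   48.2] 1.026061201293949
grip
[466.3 282.2  75.6] 1.5266640772168882
[460.  257.   77.6] 2.2497849829758083
[397.4 271.8  75.4] 1.9260210288767863
[404.6 296.5  79.3] 0.8012746350740104
lips: L far out, L near out, R far out,R near out
[514.7 300.2  38.9] 8.739410523739993
[315.8 359.2  44.4] 7.322120520720083
[487.1 209.7  33.3] 5.082330275020986
[283.6 268.5  31.5] 3.215647521595437
tray
[ 671.2 -247.8    6.5] 1.3803958067798479
[ 628.8 -431.7    3.4] 0.7840467035631216
[ 421.  -384.2   -1.2] 1.8581046122280045
[ 462.5 -199.     1.4] 0.21640402414899765
body z52 [[497.3 286.3  52. ]
 [479.4 230.7  52. ]
 [365.4 263.   52. ]
 [383.  323.3  52. ]] [431.3 275.8  52. ]
grip z77 [[466.3 281.   77. ]
 [459.8 258.3  77. ]
 [397.2 272.3  77. ]
 [404.7 296.8  77. ]] [432.  277.1  77. ]
lip z38.5 [[513.8 304.8  38.5]
 [314.6 365.2  38.5]
 [487.2 206.   38.5]
 [284.6 264.9  38.5]] [400.1 285.2  38.5]
yaw body -17.934780204170863 -15.813113596874494 lips -16.8648177265931 -16.208211948123825
tray [[ 671.6 -248.5    6. ]
 [ 628.4 -431.1    6. ]
 [ 421.1 -382.8    6. ]
 [ 462.1 -198.2    6. ]] [ 545.8 -315.1    6. ] -13.494913908290656 -13.105104478197607 215.45041525501136 187.62769536127882
board [[ 630.1   90.3    8. ]
 [ 639.4  -93.8    8. ]
 [ 382.3 -103.1    8. ]
 [ 373.7   72.4    8. ]] [506.3  -8.6   8. ]
```

Heights agree with the text (body top 48–54 vs 52, grip top about 77, tray at about 2); sizes agree too. The holder is at slicer x ≈ -22 with yaw ≈ -16.6°. Next I go to hover over the grip.

```bash
cat >> h.py <<'E'
from scipy.spatial.transform import Rotation as R
import json
def to(p,rpy):
    s=r.sense(); S=R.from_euler("xyz",s["tcp_rot"],degrees=True); T=R.from_euler("xyz",rpy,degrees=True)
    rv=(S.inv()*T).as_rotvec(degrees=True); d=S.inv().apply(np.array(p)-s["tool_pos"])
    print("rv",rv.round(1),"d",d.round(1),"n",max(np.linalg.norm(d)/62.5,np.linalg.norm(rv)/10.7).round(1)); log()
def log():
    s=r.sense(); open("log.jsonl","a").write(json.dumps([list(s[k]) for k in("joint_pos","tool_pos","tcp_rot")])+"\n")
    print("t",round(s["time"],2),"q",s["joint_pos"].round(1),"p",s["tool_pos"].round(1),s["tcp_rot"].round(1),"F",s["ft_force"].round(1),"gap",round(s["finger_gap"],1),"g",round(s["grip_force"],1))
E
python3 -c "
from h import *
to([430,-150,231],[180,0,95])"
```

```text
rv [ -0.   -0.  -71.6] d [ 3.349e+02 -2.913e+02  1.000e-01] n 7.1
t 0.3 q [-71.5   7.5  85.3  -0.   87.3  -4.9] p [ 238.5 -550.4  230.9] [-180.    -0.    23.4] F [ 0.1 -0.1  0. ] gap 85.5 g 0.0
```

>>> {"method": "steer_hand", "body": {
  "steps": [
    [[0,0,-72,335,-291,0,85],[0,0,-72,335,-291,0,85],[0,0,-72,335,-291,0,85],[0,0,-72,335,-291,0,85],[0,0,-72,335,-291,0,85],[0,0,-72,335,-291,0,85],[0,0,-72,335,-291,0,85],[0,0,-72,335,-291,0,85]]
  ]
}}

```text
time: 1.3
tool_pos: [431.4, -146.8, 231.4]
tcp_rot: [180.0, -0.0, 95.8]
ft_force: [0.5, -0.2, 0.7]
finger_gap: 85.2
grip_force: 0.0
```

```bash
python3 -c "
from h import *
to([432,276.7,180],[180,0,163.4])"
```

```text
rv [  0.1  -0.  -67.6] d [421.3  43.5  51.7] n 6.8
t 1.3 q [-2.530e+01 -1.550e+01  1.072e+02  1.000e-01  8.830e+01 -3.110e+01] p [ 431.4 -146.8  231.4] [180.   -0.   95.8] F [ 0.5 -0.2  0.7] gap 85.2 g 0.0
```

>>> {"method": "steer_hand", "body": {
  "steps": [
    [[0,0,-68,421,43,50,85],[0,0,-68,421,43,50,85],[0,0,-68,421,43,50,85],[0,0,-68,421,43,50,85],[0,0,-68,421,43,50,85],[0,0,-68,421,43,50,85],[0,0,-68,421,43,50,85],[0,0,-68,421,43,50,85]]
  ]
}}

```text
time: 2.3
tool_pos: [432.8, 274.7, 180.3]
tcp_rot: [-180.0, -0.1, 163.6]
ft_force: [-0.3, -1.1, -0.3]
finger_gap: 84.9
grip_force: 0.0
```

```bash
python3 - <<'E'
from h import *
s=r.snapshot("wrist"); np.save("w.npy",s,allow_pickle=True)
to([432,276.7,57],[180,0,163.4])
print(proj(s,[432,276.7,77]),s["pose"].round(2))
cv2.imwrite("pics/w1.png",s["pixels"])
E
```

```text
rv [-0.1 -0.   0.1] d [  2.    3.3 123.6] n 2.0
t 2.35 q [ 26.5  -4.5 102.7  -0.   81.8 -47. ] p [433.1 273.1 180.6] [-179.9   -0.   163.5] F [-0.3  0.5 -0.2] gap 84.7 g 0.0
[279.69754149 209.21108673] [[ 2.8000e-01 -9.3000e-01 -2.5000e-01  3.6943e+02]
 [ 9.6000e-01  2.7000e-01  8.0000e-02  2.9391e+02]
 [-0.0000e+00 -2.6000e-01  9.6000e-01  3.2300e+02]
 [ 0.0000e+00  0.0000e+00  0.0000e+00  1.0000e+00]]
```

View pics/w1.png

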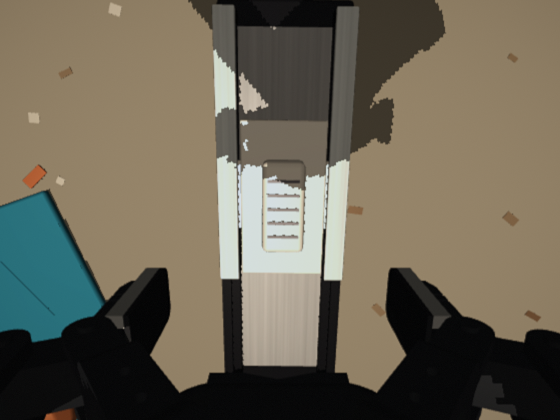

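The wrist view shows the grip bar straight ahead at cols 263–303, rows 161–251; lips' outer edges (214,8)-(222,278) and (357,8)-(343,280).

```bash
python3 - <<'E'
from h import *
s=np.load("w.npy",allow_pickle=True).item()
q=[onz(s,u,v,77) for u,v in[(263.5,161),(304,161),(302.5,251),(262.5,251)]];print(np.array(q).round(1),np.mean(q,0).round(1))
l=[onz(s,u,v,38.5) for u,v in[(213.5,8),(222,278),(357,8),(343,280)]];print(np.array(l).round(1))
for a,b in((q[0],q[3]),(q[1],q[2]),(l[0],l[1]),(l[2],l[3])): print(np.degrees(np.arctan2(*(a-b)[1::-1]))%180)
f=(l[1]+l[3])/2;print("lip end mid",f.round(1)); c=np.mean(q,0)
to([c[0],c[1],57],[180,0,163.4])
E
```

```text
[[396.7 275.7  77. ]
 [404.4 301.8  77. ]
 [466.5 283.7  77. ]
 [458.3 256.1  77. ]] [431.5 279.3  77. ]
[[288.7 270.5  38.5]
 [485.9 210.   38.5]
 [317.1 367.   38.5]
 [516.8 308.1  38.5]]
162.35756063564025
163.70712276172557
162.94020560716797
163.56885741260444
lip end mid [501.4 259.1  38.5]
rv [-0.1 -0.   0.1] d [  3.3   5.7 123.6] n 2.0
t 2.35 q [ 26.5  -4.5 102.7  -0.   81.8 -47. ] p [433.1 273.1 180.6] [-179.9   -0.   163.5] F [-0.3  0.5 -0.2] gap 84.7 g 0.0
```

>>> {"method": "steer_hand", "body": {
  "steps": [
    [[0,0,0,1,3,20,85],[0,0,0,1,3,20,85],[0,0,0,1,3,20,85],[0,0,0,1,3,20,85]]
  ]
}}

```text
time: 2.85
tool_pos: [433.9, 275.5, 162.3]
tcp_rot: [179.9, 0.1, 163.4]
ft_force: [0.7, 0.4, 0.5]
finger_gap: 84.9
grip_force: 0.0
```

```bash
python3 - <<'E'
from h import *
s=r.snapshot("wrist"); np.save("w.npy",s,allow_pickle=True)
log()
cv2.imwrite("pics/w2.png",cv2.resize(s["pixels"][100:320,190:380],None,fx=2.7,fy=2.7,interpolation=cv2.INTER_CUBIC))
E
```

```text
t 2.9 q [ 26.7  -3.5 103.8  -0.   79.6 -46.6] p [433.8 275.7 162.2] [1.799e+02 1.000e-01 1.634e+02] F [-0.3 -0.8  0.9] gap 84.8 g 0.0
```

View pics/w2.png

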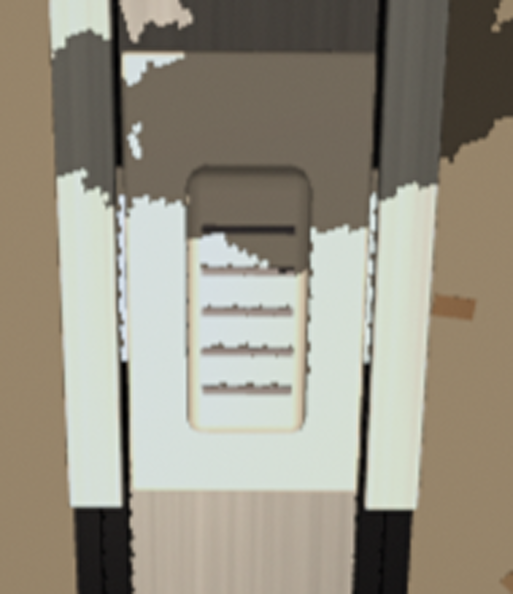

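Crop w2 (×2.7, offset 190,100): bar spans cols 187–309, rows 166–432; lip ends at (72,506) and (416,508).

```bash
python3 - <<'E'
from h import *
s=np.load("w.npy",allow_pickle=True).item()
X=lambda u,v:((u+.5)/2.7-.5+190,(v+.5)/2.7-.5+100)
q=np.array([onz(s,*X(u,v),76) for u,v in[(187,167),(311,167),(305,431),(188,431)]]);c=q.mean(0);print(c.round(1))
l=np.array([onz(s,*X(u,v),38.5) for u,v in[(72,506),(416,508),(50,30),(447,30)]]);print(l.round(1),l[:2].mean(0))
ang=lambda a:np.degrees(np.arctan2(a[1],a[0]))
print(ang(q[3]-q[0]),ang(q[2]-q[1]),ang(l[0]-l[2]),ang(l[1]-l[3]))
to([c[0],c[1],57],[180,0,163.4])
E
```

```text
[431.3 279.3  76. ]
[[486.  209.1  38.5]
 [516.  306.8  38.5]
 [355.6 248.4  38.5]
 [385.3 347.5  38.5]] [501.02516398 257.94530401  38.5       ]
-17.216627045567126 -16.828461284099465 -16.7947725177221 -17.28763803029289
rv [ 0.1  0.1 -0. ] d [  3.6   2.7 105.2] n 1.7
t 2.9 q [ 26.7  -3.5 103.8  -0.   79.6 -46.6] p [433.8 275.7 162.2] [1.799e+02 1.000e-01 1.634e+02] F [-0.3 -0.8  0.9] gap 84.8 g 0.0
```

>>> {"method": "steer_hand", "body": {
  "steps": [
    [[0,0,0.3,3,2,60,85],[0,0,0.3,3,2,106,85],[0,0,0.3,3,2,106,85],[0,0,0.3,3,2,106,25],[0,0,0.3,3,2,106,25],[0,0,0.3,3,2,106,25],[0,0,0.3,3,2,106,25],[0,0,0.3,3,2,106,25]]
  ],
  "force": 40
}}

```text
time: 3.9
tool_pos: [432.3, 279.4, 57.3]
tcp_rot: [179.9, 0.1, 163.1]
ft_force: [-0.1, -0.2, 6.4]
finger_gap: 29.2
grip_force: 40.4
```

```bash
python3 -c "
from h import *
log()"
```

```text
t 3.9 q [ 27.2   3.3 108.8  -0.   67.8 -45.9] p [432.3 279.4  57.3] [1.799e+02 1.000e-01 1.631e+02] F [-0.1 -0.2  6.4] gap 29.2 g 40.4
```

>>> {"method": "steer_hand", "body": {
  "steps": [
    [[0,0,0,-5,0,0,25],[0,0,0,-20,0,0,25],[0,0,0,-40,0,0,25],[0,0,0,-60,0,0,25]]
  ]
}}

```text
time: 4.4
tool_pos: [490.1, 261.9, 57.4]
tcp_rot: [179.9, 0.1, 163.1]
ft_force: [-1.7, 0.5, 6.8]
finger_gap: 29.0
grip_force: 40.4
```

```bash
python3 -c "
from h import *
log()"
```

```text
t 4.4 q [ 22.8   9.3 102.2   0.   68.3 -50.3] p [490.1 261.9  57.4] [1.799e+02 1.000e-01 1.631e+02] F [-1.7  0.5  6.8] gap 29.0 g 40.4
```

Sliding freely, with about 2 N of drag.

>>> {"method": "steer_hand", "body": {
  "steps": [
    [[0,0,0,-20,0,0,25],[0,0,0,-40,0,0,25],[0,0,0,-58,0,0,25],[0,0,0,-63,0,0,25],[0,0,0,-63,0,0,25],[0,0,0,-63,0,0,25]]
  ]
}}

```text
time: 5.15
tool_pos: [550.2, 243.4, 57.4]
tcp_rot: [179.9, 0.2, 163.1]
ft_force: [1.7, -0.6, 6.6]
finger_gap: 29.0
grip_force: 40.5
```

```bash
python3 - <<'E'
from h import *
log()
s=r.snapshot("top");h=cv2.cvtColor(s["pixels"],cv2.COLOR_BGR2HSV)
print(onz(s,*[0,0],0)[0])
E
```

```text
t 5.15 q [ 19.   15.9  94.6  -0.   69.3 -54.1] p [550.2 243.4  57.4] [179.9   0.2 163.1] F [ 1.7 -0.6  6.6] gap 29.0 g 40.5
1144.864251552157
```

>>> {"method": "steer_hand", "body": {
  "steps": [
    [[0,0,0,0,0,-5,25],[0,0,0,0,0,-20,25],[0,0,0,0,0,-50,25],[0,0,0,0,0,-90,25],[0,0,0,0,0,-90,25],[0,0,0,0,0,-90,25]]
  ]
}}

```text
time: 5.95
tool_pos: [548.4, 243.1, 145.5]
tcp_rot: [180.0, 0.0, 163.1]
ft_force: [0.0, -0.5, -2.0]
finger_gap: 29.1
grip_force: 39.7
```

```bash
python3 - <<'E'
from h import *
s=r.snapshot("scene");cv2.imwrite("pics/s2.png",s["pixels"])
# board: corners from scene+top, edges
t=r.snapshot("top")
m=cv2.inRange(cv2.cvtColor(t["pixels"],cv2.COLOR_BGR2HSV),(85,120,60),(105,255,255))
c=cv2.convexHull(max(cv2.findContours(m,0,2)[0],key=cv2.contourArea));q=cv2.approxPolyDP(c,8,True)[:,0]
m=cv2.inRange(cv2.cvtColor(s["pixels"],cv2.COLOR_BGR2HSV),(85,120,60),(105,255,255))
c=cv2.convexHull(max(cv2.findContours(m,0,2)[0],key=cv2.contourArea));w=cv2.approxPolyDP(c,8,True)[:,0]
print(q.tolist(),w.tolist())
print([onz(t,*x,8).round() for x in q]);print([onz(s,*x,8).round() for x in w])
to([440,-10,140],[180,0,92])
E
```

```text
[[304, 200], [309, 312], [229, 315], [228, 202]] [[277, 157], [336, 177], [302, 255], [235, 229]]
[array([637., -90.,   8.]), array([ 385., -103.,    8.]), array([375.,  73.,   8.]), array([629.,  85.,   8.])]
[array([387., -98.,   8.]), array([380.,  72.,   8.]), array([633.,  86.,   8.]), array([640., -87.,   8.])]
rv [-0.1 -0.1 71.1] d [  29.5 -273.1    4.4] n 6.6
t 6.05 q [ 19.   10.6  91.    0.   78.5 -54.1] p [547.6 242.7 143.9] [-1.799e+02 -1.000e-01  1.631e+02] F [-0.3  1.  -1.8] gap 29.0 g 39.7
```

View pics/s2.png

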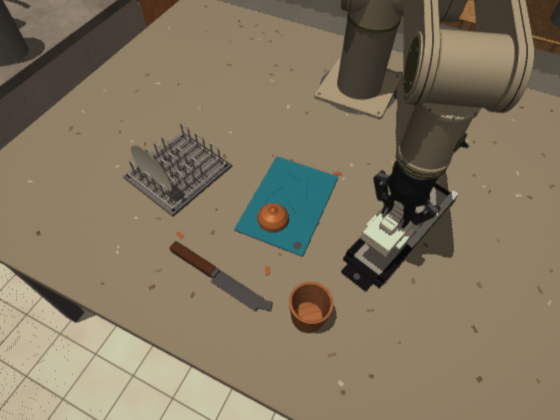

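The holder hangs in the gripper over the open end at (390,235), and nothing else has moved. Next, carry it to the board's bare half.

>>> {"method": "steer_hand", "body": {
  "steps": [
    [[0,0,70,30,-273,4,25],[0,0,70,30,-273,4,25],[0,0,70,30,-273,4,25],[0,0,70,30,-273,4,25],[0,0,70,30,-273,4,25],[0,0,70,30,-273,4,25],[0,0,70,30,-273,4,25],[0,0,70,30,-273,4,25]]
  ]
}}

```text
time: 7.05
tool_pos: [439.7, -9.5, 140.2]
tcp_rot: [-179.9, -0.0, 93.1]
ft_force: [0.2, 0.4, -1.4]
finger_gap: 29.0
grip_force: 40.1
```

```bash
python3 -c "
from h import *
to([438,-11,60],[180,0,93])"
```

```text
rv [-0.1 -0.   0.1] d [-1.4 -1.7 80.2] n 1.3
t 7.05 q [ -7.9 -14.5 116.    0.   78.7 -11.1] p [439.7  -9.5 140.2] [-179.9   -0.    93.1] F [ 0.2  0.4 -1.4] gap 29.0 g 40.1
```

>>> {"method": "steer_hand", "body": {
  "steps": [
    [[0,0,0,-1,0,40,25],[0,0,0,-1,0,80,25],[0,0,0,-1,0,94,25],[0,0,0,-1,0,98,25],[0,0,0,-1,0,98,25],[0,0,0,-1,0,98,25]]
  ]
}}

```text
time: 7.8
tool_pos: [441.9, -10.7, 44.8]
tcp_rot: [179.9, 0.0, 93.1]
ft_force: [-0.9, -1.5, -1.2]
finger_gap: 29.1
grip_force: 40.0
```

>>> {"method": "steer_hand", "body": {
  "steps": [
    [[0,0,0,0,0,1,25],[0,0,0,0,0,2,25],[0,0,0,0,0,2,25]]
  ]
}}

```text
time: 8.18
tool_pos: [440.6, -10.5, 41.3]
tcp_rot: [180.0, -0.0, 93.1]
ft_force: [-0.2, -0.7, -1.1]
finger_gap: 29.2
grip_force: 40.0
```

>>> {"method": "steer_hand", "body": {
  "steps": [
    [[0,0,0,0,0,1,25],[0,0,0,0,0,1,25],[0,0,0,0,0,1,25]]
  ]
}}

```text
time: 8.55
tool_pos: [440.6, -10.5, 40.3]
tcp_rot: [-180.0, -0.0, 93.1]
ft_force: [-1.0, 0.8, -1.3]
finger_gap: 29.3
grip_force: 40.0
```

>>> {"method": "steer_hand", "body": {
  "steps": [
    [[0,0,0,0,0,0.7,25],[0,0,0,0,0,0.7,25],[0,0,0,0,0,0.7,25]]
  ]
}}

```text
time: 8.93
tool_pos: [440.6, -10.5, 39.6]
tcp_rot: [-180.0, -0.0, 93.1]
ft_force: [0.4, -0.7, -1.4]
finger_gap: 29.2
grip_force: 40.1
```

>>> {"method": "steer_hand", "body": {
  "steps": [
    [[0,0,0,0,0,0.7,25],[0,0,0,0,0,0.7,25],[0,0,0,0,0,0.7,25]]
  ]
}}

```text
time: 9.3
tool_pos: [441.0, -10.5, 39.4]
tcp_rot: [180.0, 0.0, 93.1]
ft_force: [-2.4, 0.5, 6.4]
finger_gap: 29.2
grip_force: 41.0
```

>>> {"method": "steer_hand", "body": {
  "steps": [
    [[0,0,0,0,0,0.7,25],[0,0,0,0,0,0.7,25],[0,0,0,0,0,0.7,25]]
  ]
}}

```text
time: 9.68
tool_pos: [441.0, -10.5, 39.3]
tcp_rot: [180.0, 0.0, 93.1]
ft_force: [-7.0, 1.8, 14.6]
finger_gap: 29.0
grip_force: 42.0
```

Contact made. Release and rise.

>>> {"method": "steer_hand", "body": {
  "steps": [
    [[0,0,0,0,0,-0.8,29],[0,0,0,0,0,-0.8,40],[0,0,0,0,0,-0.8,85],[0,0,0,0,0,-0.8,85],[0,0,0,0,0,-20,85],[0,0,0,0,0,-80,85],[0,0,0,0,0,-100,85],[0,0,0,0,0,-100,85]]
  ]
}}

```text
time: 10.68
tool_pos: [442.2, -10.7, 140.2]
tcp_rot: [179.8, 0.0, 93.1]
ft_force: [-0.0, -0.2, -0.2]
finger_gap: 84.9
grip_force: 0.0
```

```bash
python3 - <<'E'
from h import *
T=(R.from_euler("xyz",[180,0,93],degrees=True)*R.from_rotvec([0,-45,0],degrees=True)).as_euler("xyz",degrees=True);print(T)
to([436.5,90,110],T)
E
```

```text
[180.  45.  93.]
rv [  0.3 -45.    0. ] d [100.9  -0.3  30.1] n 4.2
t 10.68 q [ -8.  -14.5 116.   -0.   78.3 -11.2] p [442.2 -10.7 140.2] [179.8   0.   93.1] F [-0.  -0.2 -0.2] gap 84.9 g 0.0
```

>>> {"method": "steer_hand", "body": {
  "steps": [
    [[0,-10,0,25,0,7,85],[0,-20,0,50,0,15,85],[0,-30,0,75,0,22,85],[0,-40,0,100,0,30,85],[0,-45,0,101,0,30,85],[0,-45,0,101,0,30,85],[0,-45,0,101,0,30,85]]
  ]
}}

```text
time: 11.55
tool_pos: [434.9, 89.8, 107.6]
tcp_rot: [-179.9, 44.9, 93.2]
ft_force: [-0.3, -0.3, 0.1]
finger_gap: 84.9
grip_force: 0.0
```

```bash
python3 - <<'E'
from h import *
log()
s=r.snapshot("top");np.save("t3.npy",s,allow_pickle=True)
w=r.snapshot("wrist");np.save("w3.npy",w,allow_pickle=True)
im=np.zeros((420,800,3),np.uint8);im[:,:560]=w["pixels"]
x=cv2.resize(s["pixels"][190:330,220:320],None,fx=2.4,fy=2.4,interpolation=cv2.INTER_CUBIC);im[:x.shape[0],560:800]=x[:, :240]
cv2.imwrite("pics/w3.png",im)
E
```

```text
t 11.55 q [ 34.1  12.9 104.9 -37.2  89.6  40.6] p [434.9  89.8 107.6] [-179.9   44.9   93.2] F [-0.3 -0.3  0.1] gap 84.9 g 0.0
```

View pics/w3.png

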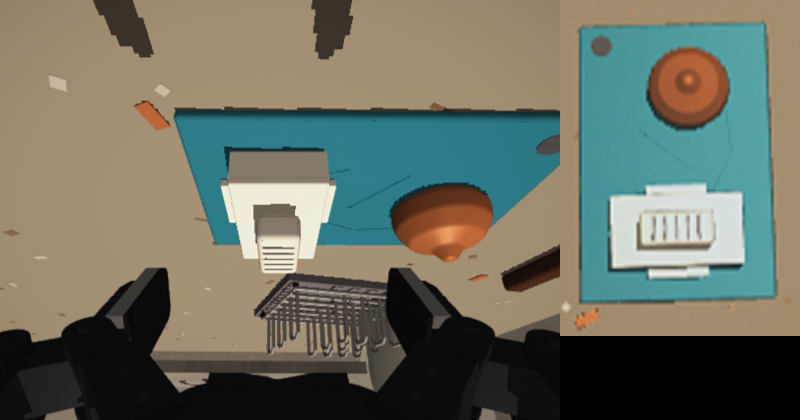

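Holder lies flat on the bare half, grip up. In the crop its body top corners are (610,197),(742,193),(745,265),(613,270); wrist view: the +y end face centred at col 278.

```bash
python3 - <<'E'
from h import *
t=np.load("t3.npy",allow_pickle=True).item();w=np.load("w3.npy",allow_pickle=True).item()
X=lambda u,v:((u-560+.5)/2.4-.5+220,(v+.5)/2.4-.5+190)
q=np.array([onz(t,*X(*p),34) for p in[(610,197),(742,193),(745,263),(613,269)]]);print(q.round(1),q.mean(0).round(1))
for p in[(227,181),(328,181),(229,149),(327,152)]: print(p,onz(w,*p,34).round(1),onz(w,*p,8).round(1))
print(proj(w,[441,49.5,34]),proj(w,[441,-10.5,59]))
to([439.5,17.5,13.5],[180,45,93])
E
```

```text
[[467.8  48.5  34. ]
 [473.8 -71.2  34. ]
 [411.2 -74.6  34. ]
 [403.6  43.7  34. ]] [439.1 -13.4  34. ]
(227, 181) [406.5  50.8  34. ] [402.2  13.    8. ]
(328, 181) [468.5  54.1  34. ] [476.8  16.9   8. ]
(229, 149) [409.6  81.5  34. ] [405.9  49.8   8. ]
(327, 152) [463.2  81.7  34. ] [470.4  50.1   8. ]
[282.87053401 183.8747251 ] [277.75227531 258.45299493]
rv [ 0.1 -0.1 -0. ] d [1.600e+01 1.000e-01 1.184e+02] n 1.9
t 11.65 q [ 34.   12.8 104.8 -37.2  89.6  40.6] p [435.5  89.6 108.7] [179.9  44.9  93. ] F [-0.1 -0.3 -0.2] gap 85.0 g 0.0
```

>>> {"method": "steer_hand", "body": {
  "steps": [
    [[0,0,0,16,0,40,85],[0,0,0,16,0,80,85],[0,0,0,16,0,105,85],[0,0,0,16,0,118,85],[0,0,0,16,0,118,85]]
  ]
}}

```text
time: 12.28
tool_pos: [439.1, 17.6, 13.7]
tcp_rot: [180.0, 45.0, 93.0]
ft_force: [-0.0, 0.4, 0.9]
finger_gap: 84.8
grip_force: 0.0
```

```bash
python3 -c "
from h import *
to([439.5,17.5,13.5],[180,45,93])"
```

```text
rv [ 0. -0. -0.] d [0.1 0.4 0.2] n 0.0
t 12.28 q [ 27.1  18.  111.2 -41.5  77.1  43.5] p [439.1  17.6  13.7] [180.  45.  93.] F [-0.   0.4  0.9] gap 84.8 g 0.0
```

>>> {"method": "steer_hand", "body": {
  "steps": [
    [[0,0,0,0,0,0,60],[0,0,0,0,0,0,60],[0,0,0,0,0,0,55],[0,0,0,0,0,0,55],[0,0,0,0,0,0,55]]
  ],
  "force": 60
}}

```text
time: 12.9
tool_pos: [440.3, 19.3, 14.7]
tcp_rot: [179.8, 45.0, 93.0]
ft_force: [-0.1, 1.6, 7.4]
finger_gap: 63.1
grip_force: 66.0
```

>>> {"method": "steer_hand", "body": {
  "steps": [
    [[0,0,0,7,0,-7,55],[0,0,0,28,0,-28,55],[0,0,0,70,0,-70,55],[0,0,0,100,0,-100,55],[0,0,0,100,0,-100,55],[0,0,0,100,0,-100,55]]
  ]
}}

```text
time: 13.65
tool_pos: [431.8, 160.1, 13.9]
tcp_rot: [179.9, 45.0, 93.1]
ft_force: [0.1, 1.7, 3.4]
finger_gap: 63.2
grip_force: 66.5
```

```bash
python3 - <<'E'
from h import *
log()
s=r.snapshot("scene");t=r.snapshot("top")
im=np.zeros((420,800,3),np.uint8)
im[:,:400]=s["pixels"][:,100:500];x=t["pixels"][:,100:500];im[:,400:]=x
cv2.imwrite("pics/l1.png",im)
E
```

```text
t 13.65 q [ 40.1  28.1  97.5 -34.6  86.2  49.3] p [431.8 160.1  13.9] [179.9  45.   93.1] F [0.1 1.7 3.4] gap 63.2 g 66.5
```

View pics/l1.png

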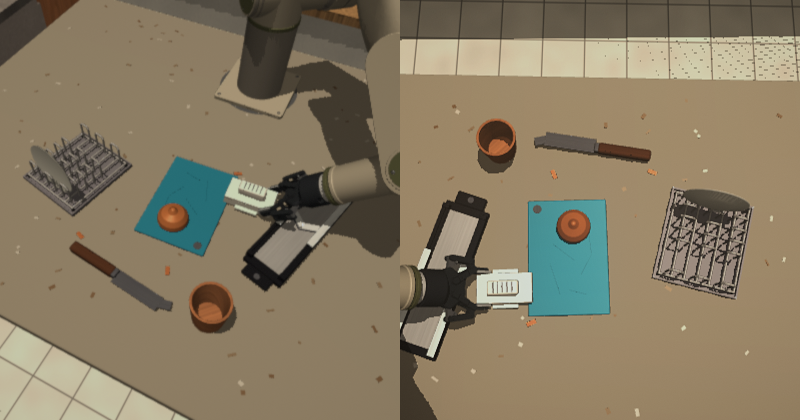

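My lift row had the wrong sign on x. The holder slid level about 140 mm toward +y, still held firmly at the same height, and it now overhangs the board's edge; forces stayed small. Now I lift straight up, which is -x -z in the tool axes.

>>> {"method": "steer_hand", "body": {
  "steps": [
    [[0,0,0,-4,0,-4,55],[0,0,0,-20,0,-20,55],[0,0,0,-50,0,-50,55],[0,0,0,-90,0,-90,55],[0,0,0,-130,0,-130,55],[0,0,0,-150,0,-150,55],[0,0,0,-150,0,-150,55]]
  ]
}}

```text
time: 14.62
tool_pos: [432.2, 159.6, 227.6]
tcp_rot: [179.7, 44.8, 92.8]
ft_force: [0.2, 0.5, -0.8]
finger_gap: 63.3
grip_force: 66.1
```

```bash
python3 - <<'E'
from h import *
# rack frame
yw=-13.3; C,S=np.cos(np.radians(yw)),np.sin(np.radians(yw))
f=np.array([C,S,0]);n=np.array([-S,C,0])
cen=np.array([545.8,-315.1,0]); bay=cen-53*f; print("bay",bay)
# intermediate: tool yaw 93 leaning -> goal orientation
T0=R.from_euler("xyz",[180,0,yw],degrees=True)            # tool down, x along f
G=T0*R.from_rotvec([0,45,0],degrees=True); print(G.as_euler("xyz",degrees=True), G.as_matrix().round(2))
s=r.sense();Sx=R.from_euler("xyz",s["tcp_rot"],degrees=True)
e=(Sx.inv()*G).as_rotvec(degrees=True);print(e,np.linalg.norm(e))
to([470,50,300],[180,0,90]); to([470,-150,300],G.as_euler("xyz",degrees=True))
E
```

```text
bay [ 494.22151974 -302.90736393    0.        ]
[180.  -45.  -13.3] [[ 0.69 -0.23  0.69]
 [-0.16 -0.97 -0.16]
 [ 0.71  0.   -0.71]]
[-1.97899885e-02  6.04679148e+01  1.14670766e+02] 129.63700757916277
rv [ 1.4 44.8  2.8] d [-130.    32.2   27.3] n 4.2
t 14.62 q [ 39.9  10.3  93.9 -35.6 103.6  37.2] p [432.2 159.6 227.6] [179.7  44.8  92.8] F [ 0.2  0.5 -0.8] gap 63.3 g 66.1
rv [ -0.   60.5 114.7] d [-271.7   21.5  168.1] n 12.1
t 14.62 q [ 39.9  10.3  93.9 -35.6 103.6  37.2] p [432.2 159.6 227.6] [179.7  44.8  92.8] F [ 0.2  0.5 -0.8] gap 63.3 g 66.1
```

>>> {"method": "steer_hand", "body": {
  "steps": [
    [[0,10,0,-30,0,10,55],[0,20,0,-60,0,20,55],[0,30,0,-90,10,25,55],[0,40,0,-110,20,27,55],[0,45,0,-130,32,27,55],[0,45,0,-130,32,27,55]]
  ]
}}

```text
time: 15.38
tool_pos: [469.6, 47.7, 297.5]
tcp_rot: [-179.9, -0.0, 92.8]
ft_force: [-0.9, -0.4, -1.4]
finger_gap: 62.9
grip_force: 66.2
```

```bash
python3 - <<'E'
from h import *
s=r.snapshot("scene");D=lambda u,v:((u-400+.5)/3.3-.5+118,(v+.5)/3.3-.5+115)
f=np.array([.973,-.230,0]);n=np.array([.230,.973,0]);bay=np.array([494.2,-302.9,0])
for p in[(605,28),(635,45),(655,60),(688,75),(705,95),(735,108),(545,75),(522,92)]:
    x=onz(s,*D(*p),74)-bay;print(p,(x@f).round(1),(x@n).round(1))
t=r.snapshot("top");g=t["pixels"]
# brightness profile along rack x at hairpin height, averaged over y
for z in(74,):
    pr=[]
    for x in range(-60,160,2):
        v=[]
        for y in np.arange(-85,86,2):
            u=proj(t,bay+x*f+y*n+[0,0,z]); v.append(float(g[int(round(u[1])),int(round(u[0]))].mean()))
        pr.append(np.mean(v))
    print(z,np.array(pr).round().astype(int).tolist())
to([430,-80,300],[180,0,30])
E
```

```text
(605, 28) -30.5 -64.0
(635, 45) -32.7 -31.4
(655, 60) -31.3 -7.0
(688, 75) -36.5 24.7
(705, 95) -29.7 50.1
(735, 108) -34.8 77.5
(545, 75) 36.0 -61.1
(522, 92) 59.8 -60.8
74 [128, 117, 86, 65, 64, 120, 132, 110, 108, 99, 98, 108, 127, 130, 123, 127, 125, 128, 127, 126, 124, 125, 125, 126, 126, 125, 127, 127, 125, 125, 126, 120, 100, 101, 110, 106, 109, 112, 114, 118, 111, 102, 106, 107, 89, 97, 112, 111, 106, 110, 114, 117, 116, 105, 108, 106, 97, 83, 103, 124, 118, 104, 108, 116, 114, 109, 108, 105, 98, 87, 74, 88, 109, 100, 74, 73, 73, 72, 70, 67, 67, 69, 66, 73, 87, 106, 104, 96, 92, 89, 81, 76, 70, 72, 73, 77, 77, 78, 79, 83, 87, 88, 91, 94, 98, 104, 111, 124, 136, 139]
rv [-0.2  0.1 63. ] d [-127.7  -45.2   -3.6] n 5.9
t 15.47 q [ -0.1 -13.6  98.9  -0.   94.9  -3.1] p [468.5  49.9 296.2] [-179.8    0.    93. ] F [-0.1  0.2 -0.9] gap 62.9 g 66.2
```

>>> {"method": "steer_hand", "body": {
  "steps": [
    [[0,0,63,-128,-45,-4,55],[0,0,63,-128,-45,-4,55],[0,0,63,-128,-45,-4,55],[0,0,63,-128,-45,-4,55],[0,0,63,-128,-45,-4,55],[0,0,63,-128,-45,-4,55],[0,0,63,-128,-45,-4,55]]
  ]
}}

```text
time: 16.35
tool_pos: [430.9, -78.4, 300.7]
tcp_rot: [-179.9, 0.1, 30.3]
ft_force: [-0.1, 0.0, -1.8]
finger_gap: 63.1
grip_force: 66.3
```

```bash
python3 -c "
from h import *
to([480,-220,290],[180,-45,-13.3])"
```

```text
rv [-17.2  42.9  41.3] d [-29.1 147.1  10.5] n 5.8
t 16.35 q [-17.  -19.1 102.9  -0.   96.4  42.7] p [430.9 -78.4 300.7] [-1.799e+02  1.000e-01  3.030e+01] F [-0.1  0.  -1.8] gap 63.1 g 66.3
```

>>> {"method": "steer_hand", "body": {
  "steps": [
    [[-17,43,41,-29,147,10,55],[-17,43,41,-29,147,10,55],[-17,43,41,-29,147,10,55],[-17,43,41,-29,147,10,55],[-17,43,41,-29,147,10,55],[-17,43,41,-29,147,10,55],[-17,43,41,-29,147,10,55],[-17,43,41,-29,147,10,55]]
  ]
}}

```text
time: 17.35
tool_pos: [480.4, -221.1, 293.1]
tcp_rot: [179.9, -45.1, -12.8]
ft_force: [1.0, -0.2, -1.0]
finger_gap: 62.7
grip_force: 66.5
```

```bash
python3 -c "
from h import *
to([513,-307.5,230],[180,-45,-13.3])"
```

```text
rv [-0.2 -0.1  0.3] d [-8.8 76.8 80.8] n 1.8
t 17.35 q [-46.  -49.5 133.9  26.9  58.5  50.4] p [ 480.4 -221.1  293.1] [179.9 -45.1 -12.8] F [ 1.  -0.2 -1. ] gap 62.7 g 66.5
```

>>> {"method": "steer_hand", "body": {
  "steps": [
    [[0,0,0,18,38,18,55],[0,0,0,36,77,36,55],[0,0,0,36,77,36,55],[0,0,0,0,77,72,55],[0,0,0,-9,77,81,55],[0,0,0,-9,77,81,55],[0,0,0,-9,77,81,55]]
  ]
}}

```text
time: 18.23
tool_pos: [513.2, -308.6, 231.7]
tcp_rot: [179.9, -45.3, -13.1]
ft_force: [-0.1, -0.7, -1.2]
finger_gap: 63.0
grip_force: 66.6
```

```bash
python3 - <<'E'
from h import *
w=r.snapshot("scene");t=r.snapshot("top");np.save("s5.npy",w,allow_pickle=True);np.save("t5.npy",t,allow_pickle=True)
a=cv2.resize(w["pixels"][50:220,90:270],None,fx=2.2,fy=2.2,interpolation=cv2.INTER_CUBIC);b=cv2.resize(t["pixels"][150:320,310:490],None,fx=2.2,fy=2.2,interpolation=cv2.INTER_CUBIC)
cv2.imwrite("pics/f1.png",np.hstack([a,b]))
to([513,-307.5,130],[180,-45,-13.3])
E
```

```text
rv [-0.1 -0.4  0.2] d [-72.6  -1.3  71.2] n 1.6
t 18.32 q [-51.9 -28.9 128.5  36.6  48.3  34.3] p [ 513.1 -308.7  231.7] [179.9 -45.4 -13.1] F [ 0.2  0.6 -0.9] gap 63.1 g 66.6
```

>>> {"method": "steer_hand", "body": {
  "steps": [
    [[0,0,0,-24,0,24,55],[0,0,0,-48,0,48,55],[0,0,0,-60,-1,60,55],[0,-0.3,0,-72,-1,71,55],[0,-0.3,0,-72,-1,71,55],[0,-0.3,0,-72,-1,71,55]]
  ]
}}

```text
time: 19.08
tool_pos: [512.8, -307.6, 129.2]
tcp_rot: [-180.0, -45.0, -13.2]
ft_force: [0.6, -0.7, -0.8]
finger_gap: 62.7
grip_force: 66.7
```

```bash
python3 - <<'E'
from h import *
s=r.snapshot("scene");t=r.snapshot("top")
to([513,-307.5,112],[180,-45,-13.3])
for v,n in((s,"s"),(t,"t")):
    h=cv2.cvtColor(v["pixels"],cv2.COLOR_BGR2HSV);m=cv2.inRange(h,(0,0,170),(180,60,255))
    k,l,st,c=cv2.connectedComponentsWithStats(m)
    print(n,[(st[i].tolist()) for i in range(1,k) if st[i,4]>60])
# expected
f=np.array([.973,-.230,0]);nn=np.array([.230,.973,0]);T=r.sense()["tool_pos"]
for zh in(0,26):
  for y in(-32,32):
    for x in(30.2,-89.8):
      p=T+f*(6.4-zh)+nn*y+np.array([0,0,x]);print(zh,y,x,proj(s,p).round(),proj(t,p).round())
E
```

```text
rv [-0.1  0.   0.1] d [-12.1  -0.2  12.4] n 0.3
t 19.18 q [-51.7 -19.8 133.4  45.9  37.8  21.4] p [ 512.8 -307.6  129.3] [180.  -45.  -13.2] F [-0.7 -0.3 -0.9] gap 62.9 g 66.7
s [[166, 112, 25, 16, 198], [376, 172, 51, 52, 389], [394, 191, 64, 55, 589], [0, 264, 70, 68, 1704], [0, 301, 24, 41, 515], [0, 316, 58, 59, 1854], [62, 316, 89, 58, 2464], [28, 335, 66, 62, 2126], [135, 347, 55, 50, 1500], [65, 356, 66, 64, 2319], [0, 362, 24, 45, 553], [174, 368, 57, 52, 1638], [105, 377, 66, 43, 1710], [0, 378, 61, 42, 1571], [217, 390, 57, 30, 1004], [49, 401, 45, 19, 440], [161, 400, 46, 20, 483]]
t [[327, 37, 41, 4, 127], [369, 37, 41, 5, 182], [412, 37, 40, 6, 177], [453, 37, 41, 7, 189], [496, 37, 40, 7, 209], [537, 36, 23, 9, 118], [286, 38, 40, 3, 93], [0, 41, 31, 32, 448], [29, 41, 45, 32, 1190], [72, 40, 44, 34, 1318], [115, 40, 43, 34, 1345], [157, 40, 43, 36, 1388], [200, 40, 42, 37, 1456], [242, 40, 42, 37, 1455], [285, 41, 41, 37, 1463], [327, 42, 42, 37, 1447], [370, 43, 42, 37, 1405], [412, 43, 42, 37, 1351], [454, 44, 43, 37, 1232], [496, 45, 44, 37, 1035], [539, 46, 21, 36, 484], [103, 211, 75, 146, 3505], [404, 237, 34, 24, 444], [88, 248, 43, 95, 709]]
0 -32 30.2 [165. 115.] [437. 247.]
0 -32 -89.8 [175. 150.] [419. 255.]
0 32 30.2 [184. 127.] [404. 239.]
0 32 -89.8 [192. 161.] [390. 248.]
26 -32 30.2 [173. 110.] [434. 260.]
26 -32 -89.8 [182. 144.] [417. 266.]
26 32 30.2 [192. 122.] [402. 252.]
26 32 -89.8 [199. 156.] [388. 259.]
```

The image blob matches the predicted end face to about 2 px, and the holder sits in the bay with no contact. Lower until it touches.

>>> {"method": "steer_hand", "body": {
  "steps": [
    [[0,0,0,-6,0,6,55],[0,0,0,-12,0,12,55],[0,0,0,-12,0,12,55],[0,0,0,-12,0,12,55]]
  ]
}}

```text
time: 19.68
tool_pos: [512.1, -306.7, 110.4]
tcp_rot: [-179.9, -44.9, -13.3]
ft_force: [0.0, -0.1, -1.2]
finger_gap: 63.2
grip_force: 66.6
```

>>> {"method": "steer_hand", "body": {
  "steps": [
    [[0,0,0,-1,0,1,55],[0,0,0,-1.5,0,1.5,55],[0,0,0,-1.5,0,1.5,55]]
  ]
}}

```text
time: 20.05
tool_pos: [512.3, -307.0, 108.8]
tcp_rot: [-179.9, -44.9, -13.2]
ft_force: [-0.1, 0.1, -0.0]
finger_gap: 62.6
grip_force: 66.8
```

>>> {"method": "steer_hand", "body": {
  "steps": [
    [[0,0,0,-0.7,0,0.7,55],[0,0,0,-0.7,0,0.7,55],[0,0,0,-0.7,0,0.7,55]]
  ]
}}

```text
time: 20.42
tool_pos: [512.8, -307.2, 108.8]
tcp_rot: [-180.0, -45.0, -13.2]
ft_force: [-1.6, 2.8, 5.1]
finger_gap: 62.9
grip_force: 67.5
```

>>> {"method": "steer_hand", "body": {
  "steps": [
    [[0,0,0,0.3,0,-0.3,63],[0,0,0,0.3,0,-0.3,68],[0,0,0,0.3,0,-0.3,85],[0,0,0,0.3,0,-0.3,85],[0,0,0,0.3,0,-0.3,85],[0,0,0,0.3,0,-0.3,85]]
  ],
  "force": 30
}}

```text
time: 21.18
tool_pos: [512.2, -306.9, 108.0]
tcp_rot: [-179.9, -44.9, -13.2]
ft_force: [-0.2, -0.2, -0.2]
finger_gap: 85.1
grip_force: 0.0
```

```bash
python3 - <<'E'
from h import *
log();t=r.snapshot("top");s=r.snapshot("scene")
for v in(s,t):
    h=cv2.cvtColor(v["pixels"],cv2.COLOR_BGR2HSV);m=cv2.inRange(h,(0,0,170),(180,60,255))
    k,l,st,c=cv2.connectedComponentsWithStats(m)
    print([st[i].tolist() for i in range(1,k) if st[i,4]>60 and 100<st[i,1]<300 and 130<st[i,0]<480])
E
```

```text
t 21.18 q [-51.7 -17.2 134.   48.9  35.8  17.7] p [ 512.2 -306.9  108. ] [-179.9  -44.9  -13.2] F [-0.2 -0.2 -0.2] gap 85.1 g 0.0
[[173, 115, 23, 15, 167], [376, 172, 51, 52, 388], [394, 191, 64, 55, 586]]
[[399, 248, 34, 21, 438]]
```

>>> {"method": "steer_hand", "body": {
  "steps": [
    [[0,0,0,0,0,-10,85],[0,0,0,0,0,-30,85],[0,0,0,0,0,-60,85],[0,0,0,5,0,-100,85],[0,0,0,60,0,-130,85],[0,0,0,100,0,-150,85],[0,0,0,100,0,-150,85]]
  ],
  "force": 30
}}

```text
time: 22.15
tool_pos: [479.7, -300.6, 291.1]
tcp_rot: [179.6, -45.3, -12.9]
ft_force: [-1.5, -0.3, -0.6]
finger_gap: 84.9
grip_force: 0.0
```

```bash
python3 - <<'E'
from h import *
log();t=r.snapshot("top");s=r.snapshot("scene")
a=cv2.resize(s["pixels"][85:220,110:250],None,fx=2.8,fy=2.8,interpolation=cv2.INTER_CUBIC);b=cv2.resize(t["pixels"][180:315,335:475],None,fx=2.8,fy=2.8,interpolation=cv2.INTER_CUBIC)
cv2.imwrite("pics/f2.png",np.hstack([a,b]))
E
```

```text
t 22.15 q [-55.5 -37.8 127.8  34.1  58.1  37.6] p [ 479.7 -300.6  291.1] [179.6 -45.3 -12.9] F [-1.5 -0.3 -0.6] gap 84.9 g 0.0
```

View pics/f2.png

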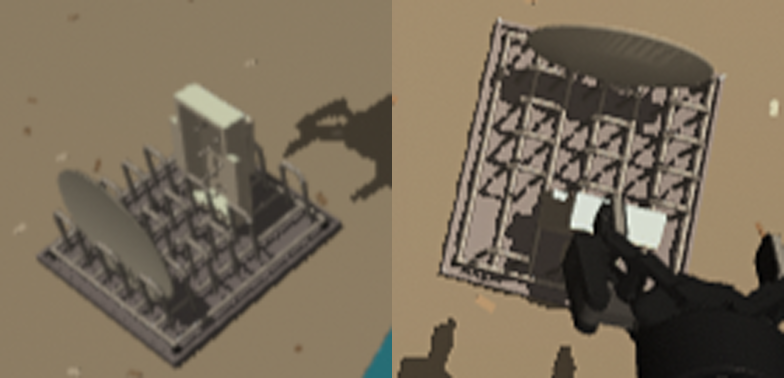

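The holder stands on end in the wide bay: top face at about (175..254, 83..125) in the left crop, tipped slightly toward the robot, with the arm clear. I'll move the arm away and measure the lean.

>>> {"method": "steer_hand", "body": {
  "steps": [
    [[0,0,0,30,-30,-30,85],[0,-10,0,20,-80,-30,85],[0,-20,0,20,-140,-30,85],[0,-30,0,10,-200,-30,85],[0,-30,0,10,-250,-30,85],[0,-30,0,10,-250,-30,85],[0,-30,0,10,-250,-30,85]]
  ]
}}

```text
time: 23.12
tool_pos: [520.5, -52.5, 311.7]
tcp_rot: [-180.0, -14.7, -13.1]
ft_force: [-0.7, -0.6, -0.1]
finger_gap: 84.8
grip_force: 0.0
```

```bash
python3 - <<'E'
from h import *
log();t=r.snapshot("top");s=r.snapshot("scene")
f=np.array([.973,-.230,0]);n=np.array([.230,.973,0]);bay=np.array([494.2,-302.9,0])
X=lambda u,v:((u+.5)/2.8-.5+110,(v+.5)/2.8-.5+85)
for p in[(193,83),(254,112),(240,125),(174,96)]:
    x=onz(s,*X(*p),138)-bay;print("scene",(x@f).round(1),(x@n).round(1))
h=cv2.cvtColor(t["pixels"],cv2.COLOR_BGR2HSV);m=cv2.inRange(h,(0,0,160),(180,60,255));m[:180]=0;m[:,:350]=0;m[310:]=0
for c in cv2.findContours(m,0,2)[0]:
    if cv2.contourArea(c)>80:
        q=cv2.boxPoints(cv2.minAreaRect(c))
        for p in q: x=onz(t,*p,138)-bay;print("top",p.round(),(x@f).round(1),(x@n).round(1))
E
```

```text
t 23.12 q [-11.  -20.4 104.   -0.5  81.7  92.1] p [520.5 -52.5 311.7] [-180.   -14.7  -13.1] F [-0.7 -0.6 -0.1] gap 84.8 g 0.0
scene -11.2 -30.7
scene -20.4 36.8
scene -1.3 39.0
scene 11.0 -31.2
top [401. 275.] -41.0 20.0
top [403. 267.] -24.7 19.3
top [416. 270.] -24.6 -8.1
top [414. 278.] -40.9 -7.3
top [398. 261.] -15.4 31.3
top [405. 235.] 39.7 28.6
top [436. 243.] 39.2 -36.3
top [430. 269.] -15.8 -32.9
```

>>> {"method": "steer_hand", "body": {
  "steps": [
    [[0,0,0,0,0,0,85],[0,0,0,0,0,0,85],[0,0,0,0,0,0,85],[0,0,0,0,0,0,85]]
  ]
}}

```text
time: 23.72
tool_pos: [521.3, -52.7, 313.6]
tcp_rot: [-179.9, -14.9, -13.2]
ft_force: [-1.0, -0.3, 0.7]
finger_gap: 84.9
grip_force: 0.0
```

```bash
python3 - <<'E'
from h import *
t=r.snapshot("top");a=cv2.imread("pics/top0.png");s=r.snapshot("scene")["pixels"]
d=cv2.absdiff(a,t["pixels"]).max(2)
for n,(x,y,w,h) in dict(onion=(250,203,45,45),knife=(230,128,125,36),pot=(172,112,48,60)).items(): print(n,(d[y:y+h,x:x+w]>40).sum())
m=cv2.inRange(cv2.cvtColor(s,cv2.COLOR_BGR2HSV),(0,0,150),(180,60,255))[80:200,130:230]; print(cv2.boundingRect(m),(m>0).sum())
import time
s2=r.snapshot("scene")["pixels"];print((cv2.absdiff(s,s2).max(2)[80:220,110:250]>30).sum())
E
```

```text
onion 2003
knife 0
pot 0
(41, 35, 29, 47) 256
0
```

The onion's difference is the arm hovering over it: the lift picture (l1) showed it in place, and nothing has come near it since. The rest is still, so I hand it in.

```bash
python3 -c "
from h import *
print(r.hand_in())"
```

```text
the job is handed in; nothing more can be done
None
```

The job is handed in: the holder was slid off the runners, set flat on the board and let go, regripped by its flanks, and now stands on end in the wide bay, leaning roughly 5–8° towards the robot, probably on the front dividers; on the regrip, a wrong sign in my lift row dragged it level about 140 mm along and partly off the board before I lifted it (it stayed gripped throughout), and the knife and salt pot did not move, nor did the onion as far as I could see, though the arm hid it in the last picture.

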